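# Part the two nested steel beakers and stand each in its tray

### The arm

A 7-joint arm with a two-finger parallel gripper is mounted at the origin on a cart in front of the work surface, level with it; the furniture and walls round the work are solid. World frame = base frame: x ahead of the robot, y to its left, z up, the work surface at z = 0. Lengths are in m, angles in rad, forces in N, time in s.
With the tool pointing down it reaches from about 0.4 to 0.85 m from the base axis. Payload 10.4 kg.
Tool frame: the origin (TCP) lies at the very end of the fingers, on their centre line; the grasp point (between the pads) lies 19 mm behind it (manip.tcp_to_grasp is the z of the grasp point in the tool frame, in m); z points along the fingers, x is the direction in which the jaws open and shut, and the axes are right-handed (so a half turn about z gives the same grasp; the last joint's range is limited). The gripper opens to 85 mm and grips with 20 to 120 N. Pads are 22 mm wide; open, the fingers measure 114 mm over their backs; the gripper's body (76 mm by 85 mm) begins 54 mm behind the grasp point. The pads swing forward as they close: fully open they stand 13 mm farther back than shut.
Start: joints at [1.156, 0.332, -0.065, 1.46, 0.022, 1.35, -0.088], TCP at [0.239, -0.578, 0.192] pointing down, gripper open.
Joint ranges: [-2.6, 2.6], [-0.5, 2.12], [-1.47, 1.34], [0.16, 2.42], [-1.27, 4.41], [0.06, 2.06], [-2.6, 2.6]. Speed limits (rad/s): [2.22, 2.22, 2.79, 2.79, 3.14, 3.14, 3.14].

### API

Orientations are given as a unit quaternion [x, y, z, w].
In Python, from workcell import manip gives the robot as it stands.
- The arm moves only by the tool servo_tool, never from a script. Its argument "moves" is a list of rows, each an object with "travel": the shift along the tool's x, y, z in mm, a list of three; "dr": the turn, a rotation vector about the tool's x, y, z in degrees, a list of three. A call has 1 to 12 rows; each row shifts and turns the commanded pose from where the row before left it, along the tool's axes as they then stand; what a row does not reach is not made up. A row lasts 1/8 s, in which the tool goes at most 62.5 mm and 10.7 degrees, less where a joint would pass 70% of its speed; a pose out of reach is approached as far as the arm can. A call is refused whole if a number of a shift passes 62.5 or a number of a turn 10.7, either way. A call with a gripper value outside its range is refused whole. "claw" is the closure, from 0 (fully open) to 1 (shut), set as the call begins (left out, the last holds). The fingers move at their own pace and stop on an object; "squeeze" is the grip in N (left out, the last holds). Time passes only in rows, so rows that do not move let the fingers close. It gives the time, the measured TCP pose, the force and the opening at its end, in the units of the state.
- manip.get_obs(): the state, without advancing time (a new reading comes with each control period).
- manip.camera(name): name is "scene" or "top"; returns the picture (420x560x3 uint8, blue, green, red); there is no depth.
- manip.calibration(name): a dict with "intrinsics" (3x3 intrinsics, pixels), "view" (4x4, takes a point from world to camera coordinates). Camera axes: x right, y down, z forward; pixel columns grow to the right and rows downward; lengths in m; the calibration is good to about 2 mm. A picture is of the moment at which its call begins. calibration takes no time and is no camera call.
- manip.hand_in(): hands the job in, once; it reports no verdict.
The state is a dict: "clock": time; "joint_pos": joint angles; "joint_velocities": joint speeds; "tau": joint torques, N m; "position": TCP position; "ee_rot": TCP orientation; "ft_force": force on the tool from outside, world axes, zero at the start; "torque": the same for the moment, N m; "grip_width": opening from 0.0 (shut) to 1.0 (fully open).
Only numpy, scipy, OpenCV 4.12 (cv2) and the standard library are available. Lean on these libraries where they do the work, as an engineer would, in place of code of your own. Each camera call takes 0.05 s, during which the arm holds its last target. There are 200 camera calls.

### The job

The two steel beakers came back from the washer stuck one inside the other. Pull the small one up out of the large one, then stand the small beaker in the small round tray and the large beaker in the large round tray, both upright and released; do not tip either beaker over on the way.

Things in the scene. Friction and masses are not known exactly. Their poses are not given: they have to be found in the camera images.
- small_beaker: the inner beaker: plain open steel cup, 105 mm tall, outer diameter 48 mm at the foot widening evenly to 56 mm at the rim, wall 3 mm, 0.2 kg. Origin: centre of its underside, z up. At the start it stands on the floor of the large beaker; its top 40 mm stand free above the large one's rim, up to 110 mm above the worktop.
- large_beaker: the outer beaker: open steel cup, 70 mm tall, outer diameter 62 mm at the foot to 66 mm at the rim, wall 4 mm, floor 5 mm, 0.6 kg, loose on the worktop. Origin: centre of its underside, z up. Three sprung rubber nubs 8 mm below its rim grip the small beaker: a straight upward pull of 2 to 4 N over the small one's weight frees it while the large one stays standing by its weight.
- small_tray: the smaller round grey drip tray, fixed to the worktop, outer diameter 84 mm, inside diameter 74 mm, rim 8 mm high, floor 3 mm thick. Origin: centre of its underside, at worktop level.
- large_tray: the larger round grey drip tray, fixed to the worktop, outer diameter 102 mm, inside diameter 92 mm, rim 8 mm high, floor 3 mm thick. Origin: centre of its underside, at worktop level. Which tray is to the left and which to the right changes from run to run.
Mind the look-alikes: they are no part of the job. Leave any blue or pink look-alike of the large_beaker alone.

How it is judged:
By the outcome, as a careful person would: the job done as asked, in the order asked, and still so for the second after the job is handed in, with the robot touching nothing.
It also fails if it takes over 64 s, if anything falls off the work surface, if the arm or the gripper's body presses on something with over 40 N, if the wrist force passes 120 N, or if a joint passes its speed limit or range.

## Working session

There is one attempt and no reset: what is moved stays moved. The work goes in short steps, Python scripts to look and compute and a tool call to move; the robot and the scene stay as the last step left them, time stands still between calls to the robot, and variables do not carry over. Pictures are saved under pics/ and viewed, on a budget of 10 in all, crops included, one or two more only if the job needs it, and the job is handed in when it is done.

Besides the shell and the picture viewer there is one more tool, called after ">>>" by a JSON object that holds its "fn" and its "kwargs". servo_tool: Moves the arm, as the interface text tells. Its arguments: {"type":"object","properties":{"moves":{"type":"array","items":{"type":"object","properties":{"travel":{"type":"array","items":{"type":"number"}},"dr":{"type":"array","items":{"type":"number"}}}}},"claw":{"type":"number"},"squeeze":{"type":"number"}},"required":["moves"]}

```bash
mkdir -p pics; ls; python3 - <<'E'
from workcell import manip
import cv2,numpy as np
np.set_printoptions(precision=4,suppress=True)
for n in("scene","top"):
    cv2.imwrite(f"pics/{n}0.png",manip.camera(n)); c=manip.calibration(n); print(np.array(c["intrinsics"]),np.array(c["view"]))
print(manip.get_obs(), manip.tcp_to_grasp)
E
```

```text
pics
[[415.5975   0.     283.369 ]
 [  0.     415.5975 213.1409]
 [  0.       0.       1.    ]] [[-0.6701 -0.7422  0.0078  0.3494]
 [-0.3679  0.323  -0.872   0.2088]
 [ 0.6446 -0.5872 -0.4895  0.9085]
 [ 0.      0.      0.      1.    ]]
[[404.0951   0.     283.899 ]
 [  0.     404.0951 210.809 ]
 [  0.       0.       1.    ]] [[-0.0141 -0.9997 -0.0213  0.0441]
 [-0.9895  0.017  -0.1434  0.518 ]
 [ 0.1437  0.0191 -0.9894  1.1292]
 [ 0.      0.      0.      1.    ]]
{'clock': 0.1, 'joint_pos': array([ 1.1564,  0.3328, -0.0647,  1.4609,  0.0216,  1.3499, -0.0885]), 'joint_velocities': array([ 0.0003, -0.0011, -0.0008, -0.0021, -0.0008, -0.0009, -0.0006]), 'tau': array([  0.0016, -62.6743,   0.0494, -39.2433,   0.0165,   0.0069,
         0.    ]), 'position': array([ 0.2385, -0.5773,  0.1913]), 'ee_rot': array([ 0.8312, -0.5559, -0.0005, -0.0003]), 'ft_force': array([ 0.5175, -0.4519,  0.4471]), 'torque': array([-0.0503, -0.0158,  0.0166]), 'grip_width': 1.000858350187022} -0.0187
```

View pics/scene0.png

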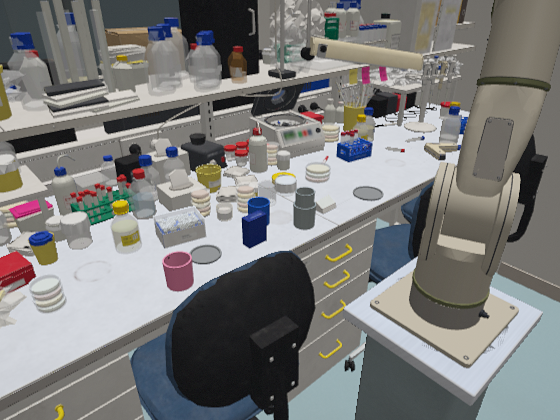

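View pics/top0.png

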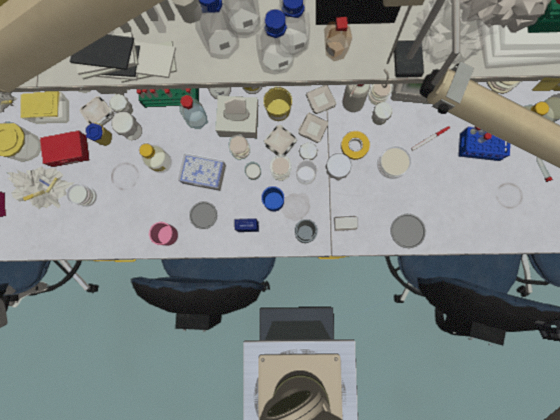

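The scene view shows the stacked beakers at about (304,208) and the trays at (206,254) and (368,193). In the top view the beakers are at (305,231) and the trays at (204,215) and (408,231). The blue look-alike is at (272,198) and the pink one at (163,233). Next I'll measure positions from contours.

```bash
cat > h.py <<'E'
from workcell import manip
import cv2,numpy as np
np.set_printoptions(precision=4,suppress=True)
def ray(n,uv,z):
    c=manip.calibration(n);K=np.array(c["intrinsics"]);V=np.array(c["view"])
    R,t=V[:3,:3],V[:3,3];o=-R.T@t
    d=R.T@np.linalg.solve(K,[uv[0],uv[1],1.]);return o+d*(z-o[2])/d[2]
def proj(n,p):
    c=manip.calibration(n);K=np.array(c["intrinsics"]);V=np.array(c["view"])
    q=K@(V[:3,:3]@np.array(p)+V[:3,3]);return q[:2]/q[2]
E
python3 - <<'E'
from h import *
t=cv2.imread("pics/top0.png");s=cv2.imread("pics/scene0.png")
def blob(im,n,uv,r=32,thr=150):
    u,v=uv;x0,y0=u-r,v-r
    c=im[y0:v+r,x0:u+r].astype(int)
    m=((c.max(2)<thr)&(c.max(2)-c.min(2)<30)).astype(np.uint8)
    k,l,st,ce=cv2.connectedComponentsWithStats(m)
    i=1+np.argmax(st[1:,4]); q=cv2.findContours((l==i).astype(np.uint8),0,1)[0][0]
    e=cv2.fitEllipse(cv2.convexHull(q)); print(n,uv,st[i]+[x0,y0,0,0,0],"ell",np.add(e[0],[x0,y0]),e[1])
    return np.add(e[0],[x0,y0])
for uv in((204,215),(408,231)):
    e=blob(t,"top",uv); print(ray("top",e,.008))
    for d in (-18,18): print(' ',ray("top",e+[d,0],.008)[:2])
for uv in((206,254),(368,193)):
    e=blob(s,"scene",uv); print(ray("scene",e,.008))
blob(t,"top",(305,231),20)
blob(s,"scene",(304,208),30)
a=cv2.resize(t[190:260,140:430],None,fx=2.7,fy=2.7,interpolation=2)
b=cv2.resize(s[170:290,150:400],None,fx=3.1,fy=3.1,interpolation=2)
w=783;c=np.zeros((a.shape[0]+b.shape[0],w,3),np.uint8);c[:a.shape[0],:a.shape[1]]=a[:,:w];c[a.shape[0]:,:b.shape[1]]=b
cv2.imwrite("pics/c1.png",c);print(c.shape)
E
```

```text
top (204, 215) [190 201  28  28 606] ell [203.021  214.8444] (27.15921401977539, 28.08384895324707)
[0.515 0.277 0.008]
  [0.5159 0.3308]
  [0.5141 0.2234]
top (408, 231) [390 214  36  35 950] ell [407.561  230.7698] (33.90095138549805, 35.29308319091797)
[ 0.4578 -0.324   0.008 ]
  [ 0.4587 -0.2717]
  [ 0.457  -0.3762]
scene (206, 254) [174 222  32  24 463] ell [186.4846 233.2764] (19.547962188720703, 44.840301513671875)
[0.6294 0.2652 0.008 ]Traceback (most recent call last):
  File "<stdin>", line 15, in <module>
  File "<stdin>", line 9, in blob
cv2.error: OpenCV(4.12.0) /io/opencv/modules/imgproc/src/shapedescr.cpp:361: error: (-201:Incorrect size of input array) There should be at least 5 points to fit the ellipse in function 'fitEllipseNoDirect'
```

Diameters of about 83 mm and 102 mm mean the small tray is on the left and the large tray on the right. Next, the beakers.

```bash
python3 - <<'E'
from h import *
t=cv2.imread("pics/top0.png");s=cv2.imread("pics/scene0.png")
a=cv2.resize(t[205:255,265:365],None,fx=6,fy=6,interpolation=0)
b=cv2.resize(s[180:240,270:370],None,fx=5,fy=5,interpolation=0)
c=np.zeros((600,600,3),np.uint8);c[:300,:600]=a;c[300:,:500]=b
cv2.imwrite("pics/c1.png",c)
for p in((.515,.277,.008),(.458,-.324,.008)): print(proj("scene",p))
E
```

```text
[205.4751 252.5613]
[367.9776 191.8307]
```

View pics/c1.png

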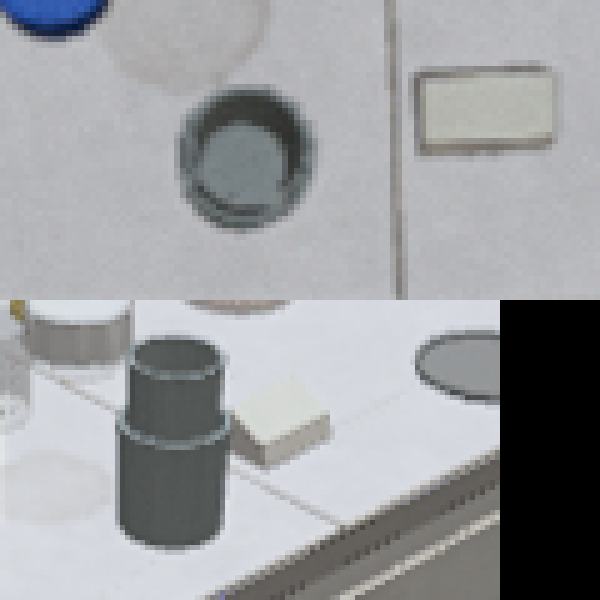

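```bash
python3 - <<'E'
from h import *
s=cv2.imread("pics/scene0.png");t=cv2.imread("pics/top0.png")
p=ray("scene",(305.0,191.1),.110);print("small rim scene",p, "top proj",proj("top",p),"70mm",proj("top",[p[0],p[1],.07]))
# large rim: centre from scene x extents 116..230
q=ray("scene",(304.1,206),.07);print(q)
a=np.linspace(0,6.283,60)
for im,n in((s,"scene"),(t,"top")):
    g=cv2.cvtColor(im,6)
    m=(g<140).astype(np.uint8)
    k,l,st,ce=cv2.connectedComponentsWithStats(m); u=proj(n,[p[0],p[1],.055]);i=l[int(u[1]),int(u[0])]
    print(n,"mask",st[i])
    P=np.array([proj(n,[p[0]+r*np.cos(x),p[1]+r*np.sin(x),z]) for r,z in((.031,0),(.033,.07),(.028,.11)) for x in a])
    print("pred",P.min(0),P.max(0)-P.min(0))
print(proj("top",[p[0],p[1],0]))
E
```

```text
small rim scene [ 0.4558 -0.0211  0.11  ] top proj [304.8785 229.754 ] 70mm [304.4465 231.1473]
[ 0.447  -0.0106  0.07  ]
scene mask [293 183  30  47 847]
pred [292.9182 186.7489] [23.2494 43.7224]
top mask [295 220  22  24 420]
pred [292.6017 219.3819] [23.7163 24.4776]
[303.7594 233.3632]
```

Small rim centre is at about (0.455, -0.0225), consistent between views to 2–3 mm, against a 14 mm jaw margin per side. Both cups are round, so I'll keep the present jaw direction and only translate.

>>> {"fn": "servo_tool", "kwargs": {"moves": [{"travel": [-35.8, -34.3, 0]}, {"travel": [-35.8, -34.3, 0]}, {"travel": [-35.8, -34.3, 0]}, {"travel": [-35.8, -34.3, 0]}, {"travel": [-35.8, -34.3, 0]}, {"travel": [-35.8, -34.3, 0]}, {"travel": [-35.8, -34.3, 0]}, {"travel": [-35.8, -34.3, 0]}, {"travel": [-35.8, -34.3, 0]}, {"travel": [-35.8, -34.3, 0]}, {"travel": [-35.8, -34.3, 0]}, {"travel": [-35.8, -34.3, 0]}], "claw": 0, "squeeze": 30}}

```text
$.moves[0]: bad value
```

>>> {"fn": "servo_tool", "kwargs": {"moves": [{"travel": [0, 0, 0]}, {"travel": [0, 0, 0]}]}}

```text
$.moves[0]: bad value
```

"dr" appears to be required in each row.

>>> {"fn": "servo_tool", "kwargs": {"moves": [{"travel": [-35.8, -34.3, 0], "dr": [0, 0, 0]}, {"travel": [-35.8, -34.3, 0], "dr": [0, 0, 0]}, {"travel": [-35.8, -34.3, 0], "dr": [0, 0, 0]}, {"travel": [-35.8, -34.3, 0], "dr": [0, 0, 0]}, {"travel": [-35.8, -34.3, 0], "dr": [0, 0, 0]}, {"travel": [-35.8, -34.3, 0], "dr": [0, 0, 0]}, {"travel": [-35.8, -34.3, 0], "dr": [0, 0, 0]}, {"travel": [-35.8, -34.3, 0], "dr": [0, 0, 0]}, {"travel": [-35.8, -34.3, 0], "dr": [0, 0, 0]}, {"travel": [-35.8, -34.3, 0], "dr": [0, 0, 0]}, {"travel": [-35.8, -34.3, 0], "dr": [0, 0, 0]}, {"travel": [-35.8, -34.3, 0], "dr": [0, 0, 0]}], "claw": 0, "squeeze": 30}}

```text
clock: 1.6
position: [0.4552, -0.022, 0.1919]
ee_rot: [0.831, -0.556, 0.0, 0.0]
ft_force: [0.3, -0.8, -0.1]
grip_width: 1.0
```

>>> {"fn": "servo_tool", "kwargs": {"moves": [{"travel": [0, 0, 0], "dr": [0, 0, 0]}, {"travel": [0, 0, 0], "dr": [0, 0, 0]}]}}

```text
clock: 1.85
position: [0.4547, -0.024, 0.1917]
ee_rot: [0.831, -0.556, -0.0, 0.0]
ft_force: [-0.5, -0.5, -0.1]
grip_width: 1.0
```

>>> {"fn": "servo_tool", "kwargs": {"moves": [{"travel": [0, 0, 23], "dr": [0, 0, 0]}, {"travel": [0, 0, 23], "dr": [0, 0, 0]}, {"travel": [0, 0, 0], "dr": [0, 0, 0]}]}}

```text
clock: 2.22
position: [0.4536, -0.0247, 0.1447]
ee_rot: [0.831, -0.557, -0.001, 0.001]
ft_force: [-0.6, -0.8, -0.1]
grip_width: 0.998
```

```bash
python3 - <<'E'
from h import *
s=manip.camera("scene");t=manip.camera("top");o=manip.get_obs();p=o["position"];print(p)
a=cv2.resize(s[120:250,230:380],None,fx=4,fy=4,interpolation=2);b=cv2.resize(t[195:265,260:350],None,fx=2,fy=2)
c=np.zeros((520,790,3),np.uint8);c[:,:600]=a;c[:140,600:780]=b
cv2.imwrite("pics/c2.png",c);print(proj("scene",p),proj("scene",[p[0],p[1],.11]))
E
```

```text
[ 0.4551 -0.0242  0.1466]
[306.4465 178.9148] [305.988  190.8545]
```

View pics/c2.png

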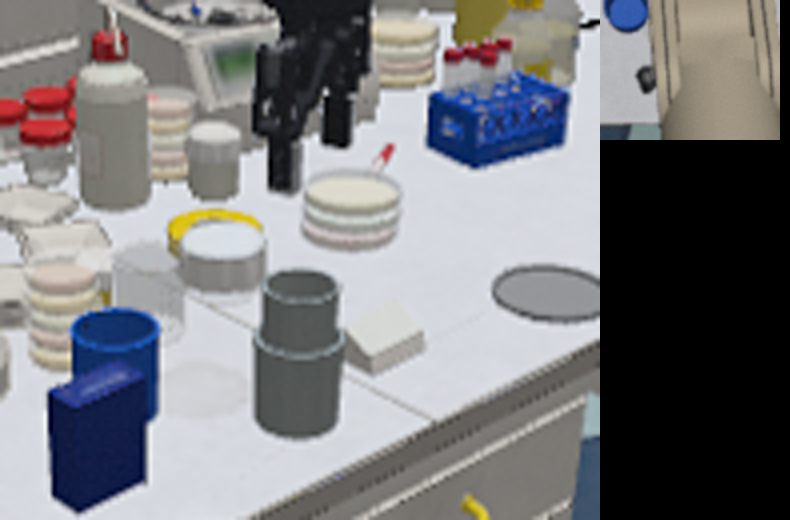

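```bash
python3 - <<'E'
from h import *
o=manip.get_obs();p=o["position"];print(p,o["ee_rot"],o["clock"])
for z in(0,.013,.04):
  for s in(-1,1):
    for r in (.0425,.057): print(z,s,r,(proj("scene",p+np.array([.382*s*r,-.924*s*r,z]))-[230,120])*4)
E
```

```text
[ 0.4551 -0.0242  0.1466] [ 0.8308 -0.5565  0.0001  0.    ] 2.325
0 -1 0.0425 [281.2334 259.4486]
0 -1 0.057 [272.5141 267.897 ]
0 1 0.0425 [328.9405 213.2243]
0 1 0.057 [336.5416 205.8594]
0.013 -1 0.0425 [281.7773 241.734 ]
0.013 -1 0.057 [273.0129 250.0461]
0.013 1 0.0425 [329.7124 196.2725]
0.013 1 0.057 [337.347  189.0319]
0.04 -1 0.0425 [282.9272 204.282 ]
0.04 -1 0.057 [274.0677 212.2991]
0.04 1 0.0425 [331.3427 160.4698]
0.04 1 0.057 [339.0476 153.4975]
```

```bash
python3 - <<'E'
from h import *
s=manip.camera("scene");cv2.imwrite("pics/s3.png",s)
for im in (cv2.imread("pics/c2.png")[:,:600],cv2.resize(s[120:250,230:380],None,fx=4,fy=4,interpolation=2)):
    m=(im.max(2)<60); m[:, :255]=0;m[:,375:]=0
    k,l,st,ce=cv2.connectedComponentsWithStats(m.astype(np.uint8));print(st[st[:,4]>300])
    for a,b in((265,305),(322,355)): print(np.where(m[:230,a:b].any(1))[0].max())
E
```

```text
[[     0      0    600    520 298823]
 [   255      0    116    190  13174]]
189
146
[[     0      0    600    520 299307]
 [   255      0    114    187  12688]]
186
143
```

The fingertips appear about 12 px higher than the reported pose predicts. I'll shut the gripper in the air to check where the TCP shows in the image.

>>> {"fn": "servo_tool", "kwargs": {"moves": [{"travel": [0, 0, 0], "dr": [0, 0, 0]}, {"travel": [0, 0, 0], "dr": [0, 0, 0]}, {"travel": [0, 0, 0], "dr": [0, 0, 0]}, {"travel": [0, 0, 0], "dr": [0, 0, 0]}, {"travel": [0, 0, 0], "dr": [0, 0, 0]}, {"travel": [0, 0, 0], "dr": [0, 0, 0]}, {"travel": [0, 0, 0], "dr": [0, 0, 0]}, {"travel": [0, 0, 0], "dr": [0, 0, 0]}], "claw": 1}}

```text
clock: 3.38
position: [0.4551, -0.0234, 0.146]
ee_rot: [0.831, -0.556, 0.0, 0.0]
ft_force: [-0.7, -0.7, -0.3]
grip_width: -0.001
```

```bash
python3 - <<'E'
from h import *
s=manip.camera("scene");o=manip.get_obs();p=o["position"];print(p,o["joint_pos"],o["grip_width"])
u=proj("scene",p);print(u)
a=s[60:240,230:380].copy()
a=cv2.resize(a,None,fx=3,fy=3,interpolation=2);cv2.drawMarker(a,tuple(((u-[230,60])*3).astype(int)),(0,0,255),0,8,1)
cv2.imwrite("pics/c4.png",a)
E
```

```text
[ 0.455  -0.0234  0.146 ] [ 0.5929  0.0272 -0.6422  1.9204  0.0176  1.1994 -1.2345] 0.00022036770344632708
[306.2493 179.1919]
```

View pics/c4.png

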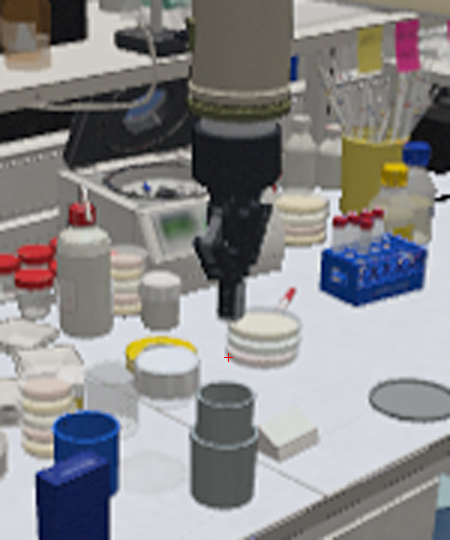

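The shut tips show at (307,166.5) but the TCP projects to (306,179), a 12 px disagreement. The beaker height agrees with the calibration, so I'll move to the empty worktop at y = -0.2, look with both cameras and probe gently.

>>> {"fn": "servo_tool", "kwargs": {"moves": [{"travel": [40.9, 16.9, 0], "dr": [0, 0, 0]}, {"travel": [40.9, 16.9, 0], "dr": [0, 0, 0]}, {"travel": [40.9, 16.9, 0], "dr": [0, 0, 0]}, {"travel": [40.9, 16.9, 0], "dr": [0, 0, 0]}, {"travel": [0, 0, 20], "dr": [0, 0, 0]}, {"travel": [0, 0, 20], "dr": [0, 0, 0]}, {"travel": [0, 0, 20], "dr": [0, 0, 0]}, {"travel": [0, 0, 0], "dr": [0, 0, 0]}, {"travel": [0, 0, 0], "dr": [0, 0, 0]}]}}

```text
clock: 4.55
position: [0.4555, -0.2006, 0.0868]
ee_rot: [0.831, -0.556, 0.0, -0.0]
ft_force: [0.4, -0.4, 0.2]
grip_width: 0.002
```

```bash
python3 - <<'E'
from h import *
s=manip.camera("scene");t=manip.camera("top");o=manip.get_obs();p=o["position"];print(p)
u=proj("scene",p);w=proj("top",p);print(u,w)
a=cv2.resize(s[80:240,280:400],None,fx=3,fy=3,interpolation=2);cv2.drawMarker(a,tuple(((u-[280,80])*3).astype(int)),(0,0,255),0,8,1)
b=cv2.resize(t[150:300,290:430],None,fx=3,fy=3,interpolation=2);cv2.drawMarker(b,tuple(((w-[290,150])*3).astype(int)),(0,0,255),0,8,1)
c=np.zeros((480,780,3),np.uint8);c[:,:360]=a;c[:450,360:]=b;cv2.imwrite("pics/c5.png",c)
E
```

```text
[ 0.4557 -0.2007  0.087 ]
[346.3677 180.7859] [370.3691 229.5637]
```

View pics/c5.png

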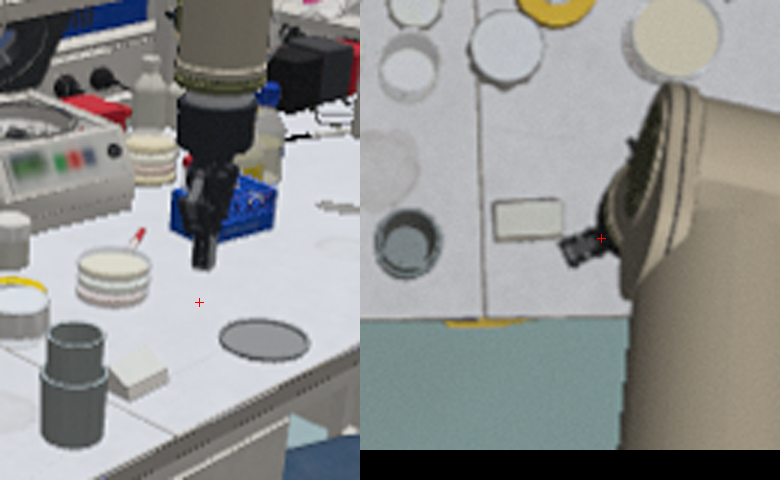

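```bash
python3 - <<'E'
from h import *
for z in(.04,.06,.087,.1,.127,.14): print(z,ray("scene",(347.6,169.0),z)[:2],ray("top",(361.7,233.3),z)[:2],"proj of scene pt in top crop",(proj("top",ray("scene",(347.6,169.0),z))-[290,150])*3+[360,0])
E
```

```text
0.04 [ 0.5817 -0.3614] [ 0.4498 -0.1847] proj of scene pt in top crop [753.6652 110.2454]
0.06 [ 0.5524 -0.3242] [ 0.4481 -0.1813] proj of scene pt in top crop [722.5907 137.1808]
0.087 [ 0.5128 -0.274 ] [ 0.4458 -0.1766] proj of scene pt in top crop [678.5743 175.3343]
0.1 [ 0.4937 -0.2498] [ 0.4447 -0.1744] proj of scene pt in top crop [656.4808 194.4851]
0.127 [ 0.4541 -0.1996] [ 0.4424 -0.1697] proj of scene pt in top crop [608.5869 235.9995]
0.14 [ 0.4351 -0.1754] [ 0.4413 -0.1675] proj of scene pt in top crop [584.5036 256.8749]
```

>>> {"fn": "servo_tool", "kwargs": {"moves": [{"travel": [0, 0, 12], "dr": [0, 0, 0]}, {"travel": [0, 0, 12], "dr": [0, 0, 0]}, {"travel": [0, 0, 12], "dr": [0, 0, 0]}, {"travel": [0, 0, 12], "dr": [0, 0, 0]}, {"travel": [0, 0, 0], "dr": [0, 0, 0]}, {"travel": [0, 0, 0], "dr": [0, 0, 0]}]}}

```text
clock: 5.4
position: [0.4553, -0.2005, 0.0382]
ee_rot: [0.831, -0.556, 0.0, -0.0]
ft_force: [0.6, 0.1, -0.6]
grip_width: -0.005
```

>>> {"fn": "servo_tool", "kwargs": {"moves": [{"travel": [0, 0, 10], "dr": [0, 0, 0]}, {"travel": [0, 0, 10], "dr": [0, 0, 0]}, {"travel": [0, 0, 8], "dr": [0, 0, 0]}, {"travel": [0, 0, 3], "dr": [0, 0, 0]}, {"travel": [0, 0, 2], "dr": [0, 0, 0]}, {"travel": [0, 0, 0], "dr": [0, 0, 0]}, {"travel": [0, 0, 0], "dr": [0, 0, 0]}]}}

```text
clock: 6.28
position: [0.4552, -0.2005, 0.0053]
ee_rot: [0.831, -0.556, 0.0, -0.0]
ft_force: [-0.4, 0.4, 0.5]
grip_width: -0.0
```

>>> {"fn": "servo_tool", "kwargs": {"moves": [{"travel": [0, 0, 2], "dr": [0, 0, 0]}, {"travel": [0, 0, 2], "dr": [0, 0, 0]}, {"travel": [0, 0, 0], "dr": [0, 0, 0]}]}}

```text
clock: 6.65
position: [0.4549, -0.2004, 0.0008]
ee_rot: [0.831, -0.556, -0.0, 0.0]
ft_force: [-0.4, 0.3, -0.3]
grip_width: 0.0
```

```bash
python3 - <<'E'
from h import *
s=manip.camera("scene");t=manip.camera("top");o=manip.get_obs();p=o["position"];print(p,o["ft_force"])
u=proj("scene",p);w=proj("top",p);print(u,w)
a=cv2.resize(s[80:240,280:400],None,fx=3,fy=3,interpolation=2);cv2.drawMarker(a,tuple(((u-[280,80])*3).astype(int)),(0,0,255),0,8,1)
b=cv2.resize(t[150:300,290:430],None,fx=3,fy=3,interpolation=2);cv2.drawMarker(b,tuple(((w-[290,150])*3).astype(int)),(0,0,255),0,8,1)
c=np.zeros((480,780,3),np.uint8);c[:,:360]=a;c[:450,360:]=b;cv2.imwrite("pics/c6.png",c)
E
```

```text
[ 0.455  -0.2004  0.001 ] [-0.2193 -1.1571 -0.6418]
[344.2461 205.5238] [364.7416 232.6159]
```

View pics/c6.png

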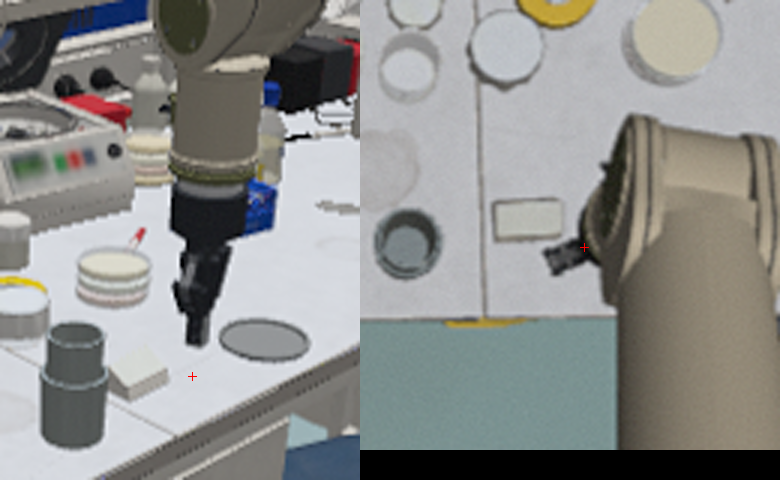

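At reported z = 0.001 there is no contact, and the image shows the tip about 37 mm above the worktop. So the reported TCP lies beyond the real tip, and I'll probe on down.

>>> {"fn": "servo_tool", "kwargs": {"moves": [{"travel": [0, 0, 8], "dr": [0, 0, 0]}, {"travel": [0, 0, 8], "dr": [0, 0, 0]}, {"travel": [0, 0, 6], "dr": [0, 0, 0]}, {"travel": [0, 0, 3], "dr": [0, 0, 0]}, {"travel": [0, 0, 0], "dr": [0, 0, 0]}, {"travel": [0, 0, 0], "dr": [0, 0, 0]}]}}

```text
clock: 7.5
position: [0.4552, -0.2005, -0.0238]
ee_rot: [0.831, -0.556, 0.0, -0.0]
ft_force: [0.3, 1.1, 0.2]
grip_width: 0.003
```

>>> {"fn": "servo_tool", "kwargs": {"moves": [{"travel": [0, 0, 2], "dr": [0, 0, 0]}, {"travel": [0, 0, 2], "dr": [0, 0, 0]}, {"travel": [0, 0, 0], "dr": [0, 0, 0]}]}}

```text
clock: 7.88
position: [0.4549, -0.2004, -0.0281]
ee_rot: [0.831, -0.556, -0.0, 0.0]
ft_force: [0.3, -0.1, 0.1]
grip_width: 0.003
```

>>> {"fn": "servo_tool", "kwargs": {"moves": [{"travel": [0, 0, 2], "dr": [0, 0, 0]}, {"travel": [0, 0, 0], "dr": [0, 0, 0]}]}}

```text
clock: 8.12
position: [0.4549, -0.2004, -0.0301]
ee_rot: [0.831, -0.556, -0.0, 0.0]
ft_force: [0.5, -0.7, -0.3]
grip_width: 0.002
```

>>> {"fn": "servo_tool", "kwargs": {"moves": [{"travel": [0, 0, 2], "dr": [0, 0, 0]}, {"travel": [0, 0, 0], "dr": [0, 0, 0]}]}}

```text
clock: 8.38
position: [0.4549, -0.2004, -0.0321]
ee_rot: [0.831, -0.556, -0.0, 0.0]
ft_force: [0.5, -0.3, 0.1]
grip_width: 0.004
```

>>> {"fn": "servo_tool", "kwargs": {"moves": [{"travel": [0, 0, 2], "dr": [0, 0, 0]}, {"travel": [0, 0, 0], "dr": [0, 0, 0]}]}}

```text
clock: 8.62
position: [0.4549, -0.2004, -0.0342]
ee_rot: [0.831, -0.556, -0.0, 0.0]
ft_force: [-0.4, -0.3, -0.2]
grip_width: 0.001
```

```bash
python3 - <<'E'
from h import *
s=manip.camera("scene");o=manip.get_obs();p=o["position"];print(p,o["ft_force"],proj("scene",[p[0],p[1],0]))
m=(s.max(2)<60)
c=s[185:225,325:365]
for v in range(190,216): print(v,s[v,336:352].max(1))
E
```

```text
[ 0.455  -0.2004 -0.0341] [-0.6268 -1.3968 -0.0026] [344.2316 205.8112]
190 [223 138  18  35  54  53  40  26  28  32  31  26  29  30 111 220]
191 [223 184  11  22  35  46  35  27  30  31  32  28  28  35 131 234]
192 [225 226  88  19  27  32  35  29  29  28  31  29  28  36 134 230]
193 [223 222 137  13  31  38  43  37  30  28  33  33  39 113 197 229]
194 [221 221 180  86  53  55  30  34  33  30  32  32  64 172 230 225]
195 [222 224 224 186 173 132  22  28  29  28  32  49  84 187 227 223]
196 [222 223 224 227 229 161  20  28  30  27  42  87 105 196 227 223]
197 [221 221 222 224 224 126  20  35  42  29  49  95 114 211 224 223]
198 [221 221 222 224 225 114  19  41  47  30  57  94 112 208 220 221]
199 [221 222 222 225 226 102  25  36  34  31  57  92 111 215 227 224]
200 [222 222 221 225 226  62  25  33  36  30  68  92 119 231 224 224]
201 [223 221 221 225 228  47  23  32  37  33  82  96 134 230 223 222]
202 [224 222 222 225 218  49  25  41  39  34  80  97 148 229 223 222]
203 [226 222 220 220 195  47  27  39  22  36  82  99 154 227 223 223]
204 [220 220 219 216 205 114  86  55  44  42  84 126 198 226 223 223]
205 [202 219 222 222 221 196 183 155 148  98 139 192 228 224 223 223]
206 [192 223 221 222 223 225 226 212 211 184 201 226 223 221 222 223]
207 [202 222 221 220 221 222 223 223 224 224 224 222 221 221 222 221]
208 [222 220 221 221 221 220 222 221 221 221 221 221 221 221 221 221]
209 [222 221 221 222 221 221 221 220 221 221 220 221 221 223 223 223]
210 [224 224 224 223 222 220 221 222 222 223 222 222 222 223 223 223]
211 [224 224 224 223 222 221 222 222 222 222 223 223 222 222 223 223]
212 [223 222 223 222 222 223 223 222 222 223 222 222 223 223 224 224]
213 [222 221 222 223 223 223 222 222 222 222 222 222 222 222 223 224]
214 [221 221 221 223 224 224 223 223 223 223 222 222 222 221 221 223]
215 [222 221 221 221 222 222 222 222 223 224 223 223 224 223 222 223]
```

>>> {"fn": "servo_tool", "kwargs": {"moves": [{"travel": [0, 0, 2], "dr": [0, 0, 0]}, {"travel": [0, 0, 0], "dr": [0, 0, 0]}]}}

```text
clock: 8.93
position: [0.455, -0.2004, -0.0361]
ee_rot: [0.831, -0.556, -0.0, 0.0]
ft_force: [-1.1, -0.1, -0.4]
grip_width: -0.001
```

>>> {"fn": "servo_tool", "kwargs": {"moves": [{"travel": [0, 0, 1.5], "dr": [0, 0, 0]}, {"travel": [0, 0, 0], "dr": [0, 0, 0]}]}}

```text
clock: 9.18
position: [0.455, -0.2004, -0.0376]
ee_rot: [0.831, -0.556, -0.0, 0.0]
ft_force: [-0.1, -0.1, -0.1]
grip_width: 0.0
```

>>> {"fn": "servo_tool", "kwargs": {"moves": [{"travel": [0, 0, 1.5], "dr": [0, 0, 0]}, {"travel": [0, 0, 0], "dr": [0, 0, 0]}]}}

```text
clock: 9.43
position: [0.455, -0.2005, -0.0391]
ee_rot: [0.831, -0.556, -0.0, 0.0]
ft_force: [0.5, -0.7, 0.9]
grip_width: -0.002
```

>>> {"fn": "servo_tool", "kwargs": {"moves": [{"travel": [0, 0, 1.0], "dr": [0, 0, 0]}, {"travel": [0, 0, 0], "dr": [0, 0, 0]}]}}

```text
clock: 9.68
position: [0.4551, -0.2005, -0.0392]
ee_rot: [0.831, -0.556, 0.0, 0.0]
ft_force: [-4.5, 1.8, 13.2]
grip_width: 0.0
```

>>> {"fn": "servo_tool", "kwargs": {"moves": [{"travel": [0, 0, 1.0], "dr": [0, 0, 0]}, {"travel": [0, 0, 0], "dr": [0, 0, 0]}]}}

```text
clock: 9.93
position: [0.4551, -0.2006, -0.0393]
ee_rot: [0.831, -0.556, 0.0, 0.001]
ft_force: [-10.6, 3.8, 27.3]
grip_width: 0.001
```

>>> {"fn": "servo_tool", "kwargs": {"moves": [{"travel": [0, 0, 1.0], "dr": [0, 0, 0]}, {"travel": [0, 0, 0], "dr": [0, 0, 0]}]}}

```text
clock: 10.18
position: [0.4552, -0.2006, -0.0394]
ee_rot: [0.831, -0.556, 0.0, 0.001]
ft_force: [-16.6, 6.8, 42.7]
grip_width: -0.003
```

Contact at reported z = -0.0392, so the real fingertip lies 39 mm behind the reported TCP. The last two probe steps were queued too eagerly and reached 43 N on the fingertips, so I'm backing off now. From here, reported z = wanted tip z - 0.039.

>>> {"fn": "servo_tool", "kwargs": {"moves": [{"travel": [0, 0, -30], "dr": [0, 0, 0]}, {"travel": [0, 0, -60], "dr": [0, 0, 0]}, {"travel": [0, 0, -60], "dr": [0, 0, 0]}, {"travel": [-32.9, -13.6, 0], "dr": [0, 0, 0]}, {"travel": [-32.9, -13.6, 0], "dr": [0, 0, 0]}, {"travel": [-32.9, -13.6, 0], "dr": [0, 0, 0]}, {"travel": [-32.9, -13.6, 0], "dr": [0, 0, 0]}, {"travel": [-32.9, -13.6, 0], "dr": [0, 0, 0]}, {"travel": [0, 0, 0], "dr": [0, 0, 0]}, {"travel": [0, 0, 0], "dr": [0, 0, 0]}, {"travel": [0, 0, 0], "dr": [0, 0, 0]}], "claw": 0}}

```text
clock: 11.55
position: [0.455, -0.0235, 0.1079]
ee_rot: [0.831, -0.557, 0.0, 0.0]
ft_force: [0.5, -0.1, 0.4]
grip_width: 0.995
```

>>> {"fn": "servo_tool", "kwargs": {"moves": [{"travel": [0, 0, 15], "dr": [0, 0, 0]}, {"travel": [0, 0, 15], "dr": [0, 0, 0]}, {"travel": [0, 0, 10], "dr": [0, 0, 0]}, {"travel": [0, 0, 0], "dr": [0, 0, 0]}]}}

```text
clock: 12.05
position: [0.4543, -0.0223, 0.0669]
ee_rot: [0.831, -0.556, -0.001, 0.0]
ft_force: [-0.4, -0.1, 0.0]
grip_width: 0.996
```

```bash
python3 - <<'E'
from h import *
s=manip.camera("scene");print(manip.get_obs()["position"],manip.get_obs()["ft_force"])
cv2.imwrite("pics/c7.png",cv2.resize(s[110:250,240:370],None,fx=4,fy=4,interpolation=2))
E
```

```text
[ 0.4548 -0.0223  0.0676] [-0.3397  0.9686  0.8502]
```

View pics/c7.png

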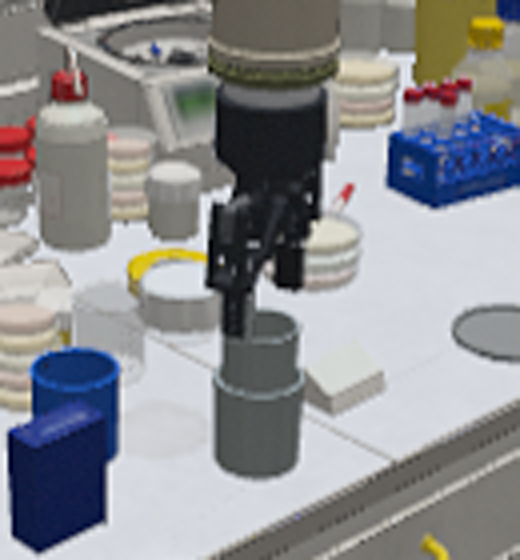

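The view shows the open fingers straddling the small rim, finger midpoint near x = 263 against rim centre 260, at the height expected with the 39 mm correction. Next: descend and close.

>>> {"fn": "servo_tool", "kwargs": {"moves": [{"travel": [0, 0, 8], "dr": [0, 0, 0]}, {"travel": [0, 0, 8], "dr": [0, 0, 0]}, {"travel": [0, 0, 8], "dr": [0, 0, 0]}, {"travel": [0, 0, 7], "dr": [0, 0, 0]}, {"travel": [0, 0, 0], "dr": [0, 0, 0]}]}}

```text
clock: 12.72
position: [0.4547, -0.0224, 0.0364]
ee_rot: [0.831, -0.556, -0.0, 0.0]
ft_force: [0.7, -0.5, -0.4]
grip_width: 1.003
```

>>> {"fn": "servo_tool", "kwargs": {"moves": [{"travel": [0, 0, 0], "dr": [0, 0, 0]}, {"travel": [0, 0, 0], "dr": [0, 0, 0]}, {"travel": [0, 0, 0], "dr": [0, 0, 0]}, {"travel": [0, 0, 0], "dr": [0, 0, 0]}, {"travel": [0, 0, 0], "dr": [0, 0, 0]}], "claw": 1, "squeeze": 35}}

```text
clock: 13.35
position: [0.4558, -0.0229, 0.0376]
ee_rot: [0.831, -0.556, 0.001, -0.0]
ft_force: [0.5, -2.2, 6.0]
grip_width: 0.64
```

>>> {"fn": "servo_tool", "kwargs": {"moves": [{"travel": [0, 0, -5], "dr": [0, 0, 0]}, {"travel": [0, 0, -5], "dr": [0, 0, 0]}, {"travel": [0, 0, -8], "dr": [0, 0, 0]}, {"travel": [0, 0, -10], "dr": [0, 0, 0]}, {"travel": [0, 0, 0], "dr": [0, 0, 0]}]}}

```text
clock: 13.98
position: [0.4558, -0.0225, 0.0662]
ee_rot: [0.831, -0.556, 0.001, -0.0]
ft_force: [-0.6, -0.1, -1.3]
grip_width: 0.64
```

>>> {"fn": "servo_tool", "kwargs": {"moves": [{"travel": [0, 0, -15], "dr": [0, 0, 0]}, {"travel": [0, 0, -20], "dr": [0, 0, 0]}, {"travel": [0, 0, -20], "dr": [0, 0, 0]}, {"travel": [0, 0, -20], "dr": [0, 0, 0]}, {"travel": [0, 0, -20], "dr": [0, 0, 0]}, {"travel": [0, 0, 0], "dr": [0, 0, 0]}]}}

```text
clock: 14.72
position: [0.4562, -0.0224, 0.1619]
ee_rot: [0.831, -0.556, 0.002, -0.001]
ft_force: [-0.5, -0.3, -2.2]
grip_width: 0.638
```

```bash
python3 - <<'E'
from h import *
s=manip.camera("scene");print(manip.get_obs()["position"],manip.get_obs()["ft_force"])
cv2.imwrite("pics/c8.png",cv2.resize(s[90:250,240:370],None,fx=3.5,fy=3.5,interpolation=2))
E
```

```text
[ 0.4555 -0.0224  0.1606] [ 0.0179 -0.4633 -3.2959]
```

View pics/c8.png

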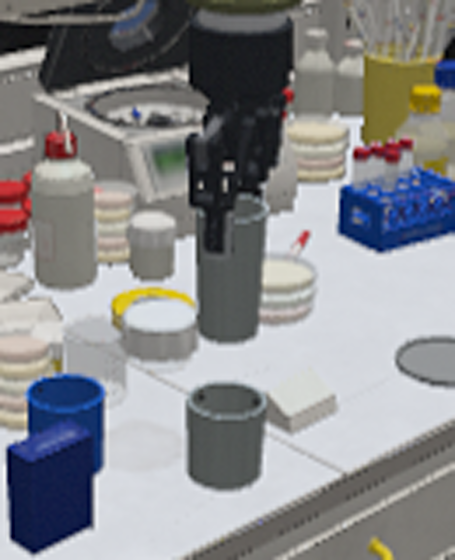

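The small beaker is free and hanging upright at (230,270), and the large one still stands at (226,435). Carry it to the small tray.

>>> {"fn": "servo_tool", "kwargs": {"moves": [{"travel": [-12.7, -8.4, 0], "dr": [0, 0, 0]}, {"travel": [-25.4, -16.9, 0], "dr": [0, 0, 0]}, {"travel": [-25.4, -16.9, 0], "dr": [0, 0, 0]}, {"travel": [-25.4, -16.9, 0], "dr": [0, 0, 0]}, {"travel": [-25.4, -16.9, 0], "dr": [0, 0, 0]}, {"travel": [-25.4, -16.9, 0], "dr": [0, 0, 0]}, {"travel": [-25.4, -16.9, 0], "dr": [0, 0, 0]}, {"travel": [-25.4, -16.9, 0], "dr": [0, 0, 0]}, {"travel": [-25.4, -16.9, 0], "dr": [0, 0, 0]}, {"travel": [-25.4, -16.9, 0], "dr": [0, 0, 0]}, {"travel": [-12.7, -8.4, 0], "dr": [0, 0, 0]}, {"travel": [0, 0, 0], "dr": [0, 0, 0]}]}}

```text
clock: 16.27
position: [0.5134, 0.278, 0.1594]
ee_rot: [0.832, -0.555, -0.001, 0.0]
ft_force: [0.4, -0.5, -1.8]
grip_width: 0.64
```

>>> {"fn": "servo_tool", "kwargs": {"moves": [{"travel": [0, 0, 0], "dr": [0, 0, 0]}, {"travel": [0, 0, 0], "dr": [0, 0, 0]}]}}

```text
clock: 16.52
position: [0.5145, 0.2755, 0.1601]
ee_rot: [0.831, -0.557, 0.0, 0.0]
ft_force: [0.5, -0.6, -1.7]
grip_width: 0.646
```

>>> {"fn": "servo_tool", "kwargs": {"moves": [{"travel": [0, -0.5, 20], "dr": [0, 0, 0]}, {"travel": [-1, 0, 25], "dr": [0, 0, 0]}, {"travel": [0, 0, 25], "dr": [0, 0, 0]}, {"travel": [0, 0, 20], "dr": [0, 0, 0]}, {"travel": [0, 0, 15], "dr": [0, 0, 0]}, {"travel": [0, 0, 0], "dr": [0, 0, 0]}]}}

```text
clock: 17.27
position: [0.5137, 0.2775, 0.0538]
ee_rot: [0.831, -0.556, -0.0, 0.001]
ft_force: [-0.2, -0.3, -1.9]
grip_width: 0.639
```

```bash
python3 - <<'E'
from h import *
s=manip.camera("scene");print(manip.get_obs()["position"],manip.get_obs()["ft_force"])
cv2.imwrite("pics/c9.png",cv2.resize(s[160:300,140:270],None,fx=4,fy=4,interpolation=2))
E
```

```text
[0.5142 0.278  0.0549] [ 0.2729  1.0324 -1.4017]
```

View pics/c9.png

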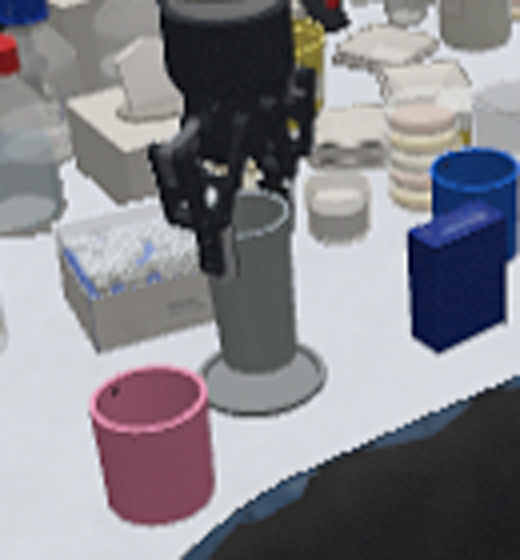

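The beaker hangs upright just above the small tray, about 4 mm left of its centre. A small correction, then lower.

>>> {"fn": "servo_tool", "kwargs": {"moves": [{"travel": [2.8, 1.1, 6], "dr": [0, 0, 0]}, {"travel": [0, 0, 6], "dr": [0, 0, 0]}, {"travel": [0, 0, 4], "dr": [0, 0, 0]}, {"travel": [0, 0, 0], "dr": [0, 0, 0]}]}}

```text
clock: 17.82
position: [0.5141, 0.2748, 0.0386]
ee_rot: [0.831, -0.556, -0.0, 0.0]
ft_force: [-0.0, 0.6, -1.8]
grip_width: 0.639
```

>>> {"fn": "servo_tool", "kwargs": {"moves": [{"travel": [0, 0, 1.5], "dr": [0, 0, 0]}, {"travel": [0, 0, 0], "dr": [0, 0, 0]}, {"travel": [0, 0, 0], "dr": [0, 0, 0]}]}}

```text
clock: 18.2
position: [0.5144, 0.2749, 0.0376]
ee_rot: [0.831, -0.556, 0.0, -0.0]
ft_force: [-0.4, 0.5, -2.4]
grip_width: 0.637
```

>>> {"fn": "servo_tool", "kwargs": {"moves": [{"travel": [0, 0, 1.5], "dr": [0, 0, 0]}, {"travel": [0, 0, 0], "dr": [0, 0, 0]}, {"travel": [0, 0, 0], "dr": [0, 0, 0]}]}}

```text
clock: 18.58
position: [0.5143, 0.2749, 0.036]
ee_rot: [0.831, -0.556, 0.0, 0.0]
ft_force: [-0.5, 0.8, -2.9]
grip_width: 0.641
```

>>> {"fn": "servo_tool", "kwargs": {"moves": [{"travel": [0, 0, 1], "dr": [0, 0, 0]}, {"travel": [0, 0, 0], "dr": [0, 0, 0]}, {"travel": [0, 0, 0], "dr": [0, 0, 0]}]}}

```text
clock: 18.95
position: [0.5149, 0.2751, 0.0358]
ee_rot: [0.831, -0.556, 0.0, -0.001]
ft_force: [-0.7, -1.4, 4.8]
grip_width: 0.643
```

Contact with the tray floor, at the expected height. Release and rise.

>>> {"fn": "servo_tool", "kwargs": {"moves": [{"travel": [0, 0, 0], "dr": [0, 0, 0]}, {"travel": [0, 0, 0], "dr": [0, 0, 0]}, {"travel": [0, 0, 0], "dr": [0, 0, 0]}, {"travel": [0, 0, 0], "dr": [0, 0, 0]}, {"travel": [0, 0, 0], "dr": [0, 0, 0]}], "claw": 0}}

```text
clock: 19.58
position: [0.5143, 0.2749, 0.0349]
ee_rot: [0.831, -0.556, 0.0, 0.0]
ft_force: [-0.2, -0.7, -0.9]
grip_width: 0.998
```

>>> {"fn": "servo_tool", "kwargs": {"moves": [{"travel": [0, 0, -10], "dr": [0, 0, 0]}, {"travel": [0, 0, -20], "dr": [0, 0, 0]}, {"travel": [0, 0, -35], "dr": [0, 0, 0]}, {"travel": [0, 0, -40], "dr": [0, 0, 0]}, {"travel": [0, 0, 0], "dr": [0, 0, 0]}]}}

```text
clock: 20.2
position: [0.516, 0.2764, 0.1448]
ee_rot: [0.831, -0.556, 0.002, -0.003]
ft_force: [-0.6, -0.2, 0.4]
grip_width: 0.997
```

```bash
python3 - <<'E'
from h import *
s=manip.camera("scene");print(manip.get_obs()["position"],manip.get_obs()["ft_force"])
cv2.imwrite("pics/c10.png",cv2.resize(s[150:300,140:330],None,fx=4,fy=4,interpolation=2))
E
```

```text
[0.5153 0.2756 0.1427] [-0.5935  0.4274 -0.8061]
```

View pics/c10.png

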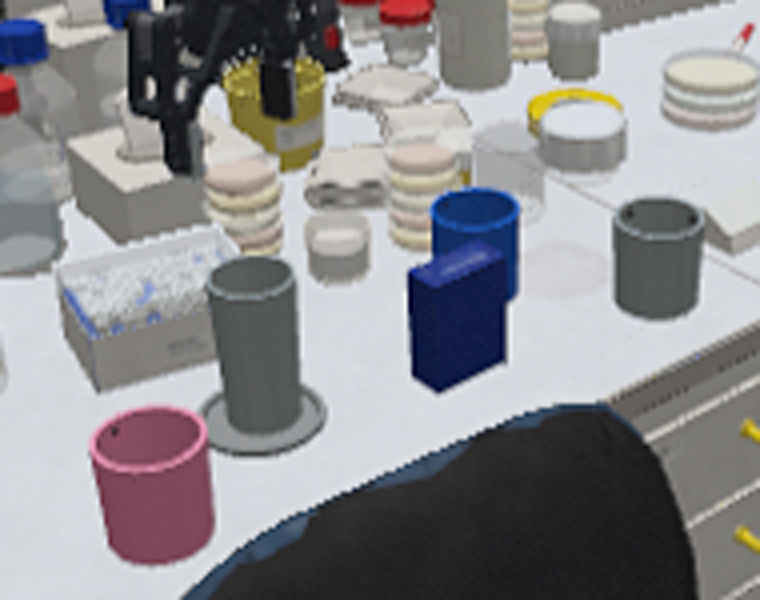

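The small beaker stands upright in the small tray. Next, re-measure the large beaker from its rim (centre about (304.2, 204.4)) and outline.

```bash
python3 - <<'E'
from h import *
s=manip.camera("scene");print(manip.get_obs()["position"])
print(ray("scene",(304.2,204.4),.07))
c=s[190:240,285:325].astype(int);m=((c.max(2)<165)&(c.max(2)-c.min(2)<40)).astype(np.uint8)
k,l,st,ce=cv2.connectedComponentsWithStats(m);i=l[25,19];print(st[i]+[285,190,0,0,0])
a=np.linspace(0,6.283,60)
for p in((.4555,-.0225),(.4555,-.0205)):
    P=np.array([proj("scene",[p[0]+r*np.cos(x),p[1]+r*np.sin(x),z]) for r,z in((.031,0),(.033,.07)) for x in a]);print(P.min(0)+.5,P.max(0)-P.min(0))
t=manip.camera("top")
c=t[210:255,285:330].astype(int);m=((c.max(2)<140)).astype(np.uint8)
k,l,st,ce=cv2.connectedComponentsWithStats(m);st=st[1:];print(st[np.argmax(st[:,4])]+[285,210,0,0,0])
P=np.array([proj("top",[.4555+r*np.cos(x),-.0225+r*np.sin(x),z]) for r,z in((.031,0),(.033,.07)) for x in a]);print(P.min(0)+.5,P.max(0)-P.min(0))
E
```

```text
[0.5147 0.275  0.1412]
[ 0.4536 -0.0176  0.07  ]
[293 199  32  31 679]
[293.8612 198.8034] [23.2366 32.033 ]
[293.348  199.0111] [23.2596 32.0685]
[294 220  23  24 427]
[293.6234 219.9787] [23.7184 24.4742]
```

>>> {"fn": "servo_tool", "kwargs": {"moves": [{"travel": [31.4, 20.9, 0], "dr": [0, 0, 0]}, {"travel": [31.4, 20.9, 0], "dr": [0, 0, 0]}, {"travel": [31.4, 20.9, 0], "dr": [0, 0, 0]}, {"travel": [31.4, 20.9, 0], "dr": [0, 0, 0]}, {"travel": [31.4, 20.9, 0], "dr": [0, 0, 0]}, {"travel": [31.4, 20.9, 0], "dr": [0, 0, 0]}, {"travel": [31.4, 20.9, 0], "dr": [0, 0, 0]}, {"travel": [31.4, 20.9, 0], "dr": [0, 0, 0]}, {"travel": [0, 0, 0], "dr": [0, 0, 0]}, {"travel": [0, 0, 0], "dr": [0, 0, 0]}, {"travel": [0, 0, 30], "dr": [0, 0, 0]}, {"travel": [0, 0, 30], "dr": [0, 0, 0]}]}}

```text
clock: 21.85
position: [0.456, -0.0198, 0.0793]
ee_rot: [0.832, -0.555, 0.0, -0.0]
ft_force: [-0.6, -0.7, 0.7]
grip_width: 1.002
```

>>> {"fn": "servo_tool", "kwargs": {"moves": [{"travel": [0, 0, 15], "dr": [0, 0, 0]}, {"travel": [0, 0, 0], "dr": [0, 0, 0]}, {"travel": [0, 0, 0], "dr": [0, 0, 0]}]}}

```text
clock: 22.22
position: [0.4564, -0.0208, 0.0659]
ee_rot: [0.831, -0.556, 0.001, -0.0]
ft_force: [-0.3, 1.0, -0.3]
grip_width: 1.001
```

```bash
python3 - <<'E'
from h import *
s=manip.camera("scene");print(manip.get_obs()["position"],manip.get_obs()["ft_force"])
cv2.imwrite("pics/c11.png",cv2.resize(s[140:240,260:350],None,fx=5,fy=5,interpolation=2))
E
```

```text
[ 0.4565 -0.021   0.066 ] [0.2584 0.2521 0.2801]
```

View pics/c11.png

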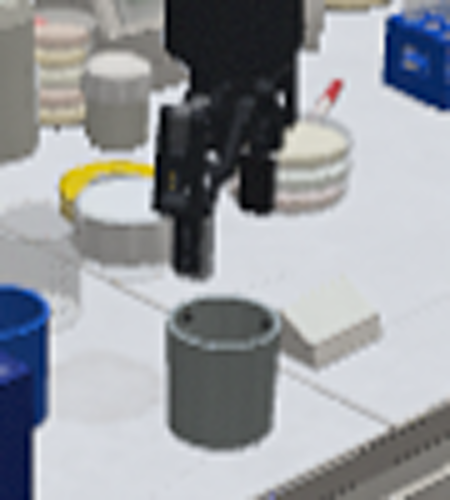

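Fingers at x = 172–212 and 240–275 straddle the rim centre at x = 223. Descend, with a force check near the rim.

>>> {"fn": "servo_tool", "kwargs": {"moves": [{"travel": [0, 0, 20], "dr": [0, 0, 0]}, {"travel": [0, 0, 20], "dr": [0, 0, 0]}, {"travel": [0, 0, 6], "dr": [0, 0, 0]}, {"travel": [0, 0, 4], "dr": [0, 0, 0]}, {"travel": [0, 0, 4], "dr": [0, 0, 0]}, {"travel": [0, 0, 0], "dr": [0, 0, 0]}]}}

```text
clock: 23.02
position: [0.4559, -0.0212, 0.0112]
ee_rot: [0.831, -0.556, 0.0, -0.0]
ft_force: [1.1, 0.3, 0.2]
grip_width: 1.001
```

>>> {"fn": "servo_tool", "kwargs": {"moves": [{"travel": [0, 0, 7], "dr": [0, 0, 0]}, {"travel": [0, 0, 7], "dr": [0, 0, 0]}, {"travel": [0, 0, 7], "dr": [0, 0, 0]}, {"travel": [0, 0, 0], "dr": [0, 0, 0]}]}}

```text
clock: 23.52
position: [0.4551, -0.021, -0.0107]
ee_rot: [0.831, -0.556, -0.001, 0.0]
ft_force: [-0.5, 0.2, -0.1]
grip_width: 0.999
```

>>> {"fn": "servo_tool", "kwargs": {"moves": [{"travel": [0, 0, 0], "dr": [0, 0, 0]}, {"travel": [0, 0, 0], "dr": [0, 0, 0]}, {"travel": [0, 0, 0], "dr": [0, 0, 0]}, {"travel": [0, 0, 0], "dr": [0, 0, 0]}, {"travel": [0, 0, 0], "dr": [0, 0, 0]}], "claw": 1, "squeeze": 50}}

```text
clock: 24.15
position: [0.4563, -0.0215, -0.0092]
ee_rot: [0.831, -0.556, 0.001, 0.0]
ft_force: [-1.8, -1.4, 6.6]
grip_width: 0.759
```

>>> {"fn": "servo_tool", "kwargs": {"moves": [{"travel": [0, 0, -5], "dr": [0, 0, 0]}, {"travel": [0, 0, -10], "dr": [0, 0, 0]}, {"travel": [0, 0, -15], "dr": [0, 0, 0]}, {"travel": [0, 0, -15], "dr": [0, 0, 0]}, {"travel": [0, 0, 0], "dr": [0, 0, 0]}]}}

```text
clock: 24.78
position: [0.4569, -0.0213, 0.0366]
ee_rot: [0.831, -0.556, 0.001, -0.0]
ft_force: [-0.3, 0.2, -5.7]
grip_width: 0.756
```

Gripped at 64 mm opening and lifted, with 5.9 N of weight. Carry it to the large tray.

>>> {"fn": "servo_tool", "kwargs": {"moves": [{"travel": [0, 0, -20], "dr": [0, 0, 0]}, {"travel": [14.0, 5.7, -20], "dr": [0, 0, 0]}, {"travel": [28.0, 11.4, 0], "dr": [0, 0, 0]}, {"travel": [28.0, 11.4, 0], "dr": [0, 0, 0]}, {"travel": [28.0, 11.4, 0], "dr": [0, 0, 0]}, {"travel": [28.0, 11.4, 0], "dr": [0, 0, 0]}, {"travel": [28.0, 11.4, 0], "dr": [0, 0, 0]}, {"travel": [28.0, 11.4, 0], "dr": [0, 0, 0]}, {"travel": [28.0, 11.4, 0], "dr": [0, 0, 0]}, {"travel": [28.0, 11.4, 0], "dr": [0, 0, 0]}, {"travel": [28.0, 11.4, 0], "dr": [0, 0, 0]}, {"travel": [14.0, 5.7, 0], "dr": [0, 0, 0]}]}}

```text
clock: 26.28
position: [0.4565, -0.3249, 0.0744]
ee_rot: [0.831, -0.557, -0.0, 0.0]
ft_force: [1.4, 0.1, -6.5]
grip_width: 0.754
```

>>> {"fn": "servo_tool", "kwargs": {"moves": [{"travel": [0, 0, 0], "dr": [0, 0, 0]}, {"travel": [0, 0, 0], "dr": [0, 0, 0]}, {"travel": [0, 0, 20], "dr": [0, 0, 0]}, {"travel": [0, 0, 20], "dr": [0, 0, 0]}, {"travel": [0, 0, 15], "dr": [0, 0, 0]}, {"travel": [0, 0, 0], "dr": [0, 0, 0]}]}}

```text
clock: 27.02
position: [0.4568, -0.3223, 0.0191]
ee_rot: [0.831, -0.556, -0.001, -0.0]
ft_force: [-0.2, -0.5, -4.5]
grip_width: 0.752
```

```bash
python3 - <<'E'
from h import *
s=manip.camera("scene");print(manip.get_obs()["position"],manip.get_obs()["ft_force"])
cv2.imwrite("pics/c12.png",cv2.resize(s[120:220,320:420],None,fx=5,fy=5,interpolation=2))
E
```

```text
[ 0.4574 -0.3228  0.02  ] [ 0.1046 -0.4346 -5.6993]
```

View pics/c12.png

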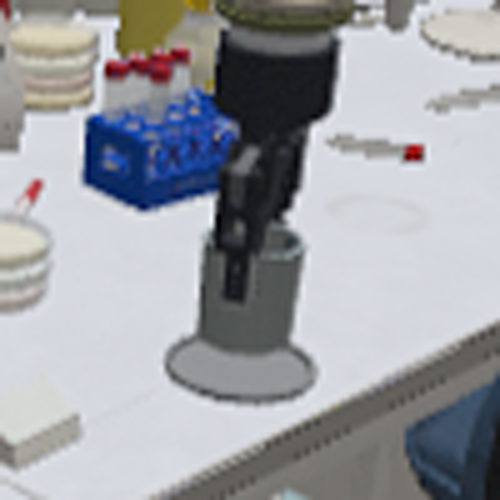

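The beaker hangs upright over the large tray, within about 4 mm of its centre against a 15 mm margin. Lower it.

>>> {"fn": "servo_tool", "kwargs": {"moves": [{"travel": [-1.5, -0.5, 8], "dr": [0, 0, 0]}, {"travel": [0, 0, 8], "dr": [0, 0, 0]}, {"travel": [0, 0, 6], "dr": [0, 0, 0]}, {"travel": [0, 0, 2], "dr": [0, 0, 0]}, {"travel": [0, 0, 0], "dr": [0, 0, 0]}, {"travel": [0, 0, 0], "dr": [0, 0, 0]}]}}

```text
clock: 27.82
position: [0.4573, -0.322, -0.0038]
ee_rot: [0.831, -0.556, 0.0, 0.0]
ft_force: [0.1, 0.2, -4.7]
grip_width: 0.758
```

>>> {"fn": "servo_tool", "kwargs": {"moves": [{"travel": [0, 0, 1], "dr": [0, 0, 0]}, {"travel": [0, 0, 0], "dr": [0, 0, 0]}, {"travel": [0, 0, 0], "dr": [0, 0, 0]}]}}

```text
clock: 28.2
position: [0.4572, -0.3218, -0.0049]
ee_rot: [0.831, -0.556, 0.0, 0.0]
ft_force: [0.5, 0.2, -5.9]
grip_width: 0.755
```

>>> {"fn": "servo_tool", "kwargs": {"moves": [{"travel": [0, 0, 1], "dr": [0, 0, 0]}, {"travel": [0, 0, 0], "dr": [0, 0, 0]}, {"travel": [0, 0, 0], "dr": [0, 0, 0]}]}}

```text
clock: 28.58
position: [0.4572, -0.3218, -0.006]
ee_rot: [0.831, -0.556, -0.0, 0.0]
ft_force: [0.3, 0.3, -5.5]
grip_width: 0.754
```

>>> {"fn": "servo_tool", "kwargs": {"moves": [{"travel": [0, 0, 0.7], "dr": [0, 0, 0]}, {"travel": [0, 0, 0], "dr": [0, 0, 0]}, {"travel": [0, 0, 0], "dr": [0, 0, 0]}]}}

```text
clock: 28.95
position: [0.4574, -0.3219, -0.0062]
ee_rot: [0.831, -0.556, 0.0, 0.0]
ft_force: [-3.1, 2.2, 5.8]
grip_width: 0.753
```

Contact. Release and rise straight up.

>>> {"fn": "servo_tool", "kwargs": {"moves": [{"travel": [0, 0, 0], "dr": [0, 0, 0]}, {"travel": [0, 0, 0], "dr": [0, 0, 0]}, {"travel": [0, 0, 0], "dr": [0, 0, 0]}, {"travel": [0, 0, 0], "dr": [0, 0, 0]}], "claw": 0}}

```text
clock: 29.45
position: [0.4572, -0.3219, -0.0067]
ee_rot: [0.831, -0.556, 0.0, 0.0]
ft_force: [-0.3, -0.7, -0.5]
grip_width: 0.999
```

>>> {"fn": "servo_tool", "kwargs": {"moves": [{"travel": [0, 0, -8], "dr": [0, 0, 0]}, {"travel": [0, 0, -12], "dr": [0, 0, 0]}, {"travel": [0, 0, -25], "dr": [0, 0, 0]}, {"travel": [0, 0, -35], "dr": [0, 0, 0]}, {"travel": [0, 0, -40], "dr": [0, 0, 0]}, {"travel": [0, 0, -20], "dr": [0, 0, 0]}, {"travel": [0, 0, 0], "dr": [0, 0, 0]}, {"travel": [0, 0, 0], "dr": [0, 0, 0]}]}}

```text
clock: 30.45
position: [0.4567, -0.3217, 0.1327]
ee_rot: [0.831, -0.556, -0.0, 0.0]
ft_force: [-0.2, -0.4, -0.4]
grip_width: 1.001
```

```bash
python3 - <<'E'
from h import *
s=manip.camera("scene");o=manip.get_obs();print(o["clock"],o["position"],o["ft_force"])
cv2.imwrite("pics/c13.png",cv2.resize(s[120:300,140:410],None,fx=2.9,fy=2.9,interpolation=2))
E
```

```text
30.5 [ 0.4566 -0.3216  0.1324] [-0.0354  0.5599 -0.1546]
```

View pics/c13.png

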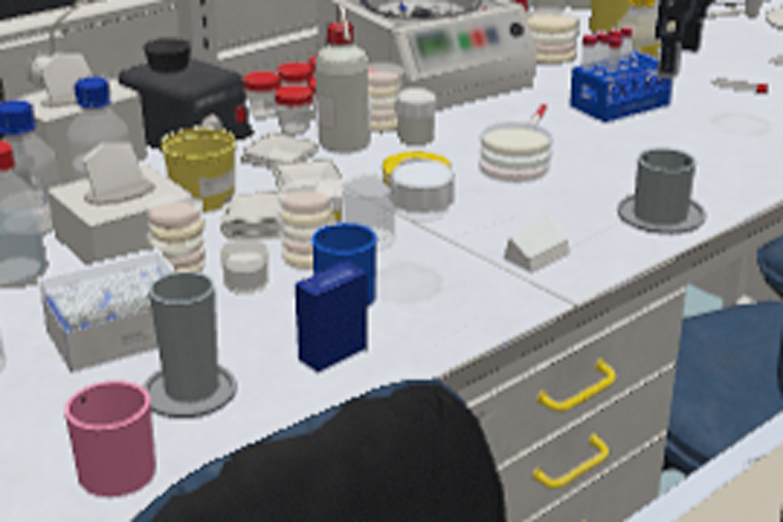

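The final view shows the small beaker upright in the small tray at (187,340) and the large one upright in the large tray at (664,190). The look-alikes are untouched and the gripper is clear, so I'm handing in.

```bash
python3 -c "
from workcell import manip
print(manip.hand_in())"
```

```text
the job is handed in; nothing more can be done
None
```

Both beakers now stand upright and released in their own trays, and I handed the job in at about 30.5 s of the 64 s. I pulled the small beaker straight up out of the large one first, then placed the small one and then the large one. In the last picture both stood in their trays, the gripper was clear with no contact force, and the pink and blue look-alikes were where they started.

**Checks that disagreed or went wrong:**
- **Tool position:** the reported TCP lay 39 mm beyond the real fingertips. The camera first showed them too high, and a touch on clear worktop confirmed it. I corrected all heights by 39 mm, and both beakers then touched down within 1 mm of the expected height.
- **Force while probing:** my last touch step reached about 43 N upward (46 N in total) on the shut fingertips before I backed off. That is over the 40 N limit set for the arm and gripper body, though it was the fingertips that pressed. It is well under the 120 N wrist limit.
- **Pictures:** I viewed 13, against a budget of 10 plus one or two, mostly to sort out the tool offset.

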